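Square the matching base into the fence

TASK

Look which clock stands on the round pad and take the base of the same material (walnut, marble or brass): set it down, not dropped, in the squaring fence and push it square and flush into the corner, its long side against the long wall and one end against the short wall. The other two bases and the blue spacer must lie flat on the green mat; if one of them is in the fence, put it on the mat. Leave the clocks, the bottle and all the tools on the bench where they are.

Things in the scene. Friction and masses are not known exactly. Their poses are not given: they have to be found in the camera images.
- fence: fixed black steel L on the bench, walls 28 mm high, 20 mm thick. Origin: inner corner, bench height. Long wall: inner face x = 0, from y = 0 to +200 mm; short wall: inner face y = 0, from x = 0 to -130 mm. Work lies at x < 0, y > 0; a base that is home has its centre at x -23, y +55 mm, y axes parallel. At the start one block lies crooked inside, centre near x -85, y +110 mm
- mat: flat green mat, 240 mm (x) by 300 mm (y), its top counts as bench height, z = 0; origin at its centre. At the start three of the four blocks lie on it, roughly at three of the four places x = +-55 mm, y = +-75 mm of its frame; the fourth place, marked by a dark round stain, is free
- pad: flat round black pad with a red rim on the bench, 136 mm diameter, under 2 mm thick; origin at its centre. The clock whose base is wanted stands on it, within 20 mm of its centre; the other two clocks stand at least 200 mm away.
- base_walnut: clock base in dark walnut, about 0.14 kg; rectangular block 46 mm (its x) by 110 mm (its y) by 36 mm high; origin at the centre of its underside, z up. It looks the same turned half round.
- base_marble: clock base in white marble, about 0.30 kg; rectangular block 46 mm (its x) by 110 mm (its y) by 36 mm high; origin at the centre of its underside, z up. It looks the same turned half round.
- base_brass: clock base in hollow yellow brass, about 0.32 kg; rectangular block 46 mm (its x) by 110 mm (its y) by 36 mm high; origin at the centre of its underside, z up. It looks the same turned half round.
- spacer: blue painted wooden spacer, about 0.13 kg, not a base; rectangular block 46 mm (its x) by 110 mm (its y) by 36 mm high; origin at the centre of its underside, z up. It looks the same turned half round.
- clock_walnut: dark walnut arched clock 50 mm deep (x) by 84 mm wide (y) by 104 mm tall, 0.7 kg, white dial on its -x face; origin at the centre of its underside. Leave it alone. If it stands on the round pad it is the clock whose base is wanted.
- clock_marble: white marble arched clock 50 mm deep (x) by 84 mm wide (y) by 104 mm tall, 0.7 kg, white dial on its -x face; origin at the centre of its underside. Leave it alone. If it stands on the round pad it is the clock whose base is wanted.
- clock_brass: yellow brass arched clock 50 mm deep (x) by 84 mm wide (y) by 104 mm tall, 0.7 kg, white dial on its -x face; origin at the centre of its underside. Leave it alone. If it stands on the round pad it is the clock whose base is wanted.
- oil: yellow oil bottle with a red cap, 42 mm diameter, 120 mm tall, upright; origin at the underside, bench height. Bystander: leave it alone.
- toolcup: yellow cup of small tools, 58 mm diameter, 85 mm tall, tool handles up to 155 mm high and within 32 mm of its axis; origin at the underside, bench height. Bystander: leave it alone.
- screwdriver: screwdriver 150 mm long lying along its x; origin at the underside, bench height. Bystander: leave it alone.
- dish: blue bowl 84 mm diameter, 28 mm tall; origin at the underside, bench height. Bystander: leave it alone.
- caliper: caliper 150 mm long lying along its y, 10 mm high; origin at the underside, bench height. Bystander: leave it alone.
- pliers: pliers with orange handles, 145 mm long lying along x, 14 mm high; origin at the underside, bench height. Bystander: leave it alone.

How it is judged:
By the outcome, as a careful person would: the job done as asked, in the order asked, and still so for the second after the job is handed in, with the robot touching nothing.
It also fails if it takes over 72 s, if anything falls off the work surface, if the arm or the gripper's body presses on something with over 40 N, if the wrist force passes 120 N, or if a joint passes its speed limit or range.

ROBOT

A 7-joint arm with a two-finger parallel gripper is mounted at the origin on the work surface. World frame = base frame: x ahead of the robot, y to its left, z up, the work surface at z = 0. Lengths are in m, angles in rad, forces in N, time in s.
With the tool pointing down it reaches from about 0.425 to 0.875 m from the base axis. Payload 4.7 kg.
Tool frame: the origin (TCP) lies midway between the tips of the shut fingers; the grasp point (between the pads) lies 19 mm behind it; z points along the fingers, y is the line along which they close (so a half turn about z gives the same grasp; the last joint's range is limited). The gripper opens to 87 mm and grips with 3 to 60 N. Pads are 19 mm wide; open, the fingers measure 117 mm over their backs; the gripper's body (75 mm by 190 mm) begins 51 mm behind the grasp point.
Start: joints at [-1.091, 0.321, -0.07, 1.45, 0.023, 1.371, -0.057], TCP at [0.292, 0.581, 0.223] pointing down, gripper open.
Joint ranges: [-2.86, 2.86], [-0.3, 2.09], [-1.38, 1.24], [0.06, 2.45], [-1.56, 4.7], [0.09, 2.05], [-2.69, 2.69]. Speed limits (rad/s): [2.57, 2.57, 3.14, 3.14, 3.14, 3.14, 3.14].

INTERFACE

Orientations are given as a rotation vector (axis times angle).
In Python, from bench import ctrl gives the robot as it stands. The module is installed in compiled form; this text tells all that it offers.
- The arm moves only by the tool carry_out, never from a script. Its argument "steps" is a list of rows, each a list of 7 numbers: the turn, a rotation vector about the world's x, y, z in degrees, then the shift along the world's x, y, z in cm, then the opening, from 0 (shut) to 1 (fully open). A call has 1 to 12 rows; each row is the pose to reach, as a shift and turn from the pose commanded when the call began; what a row does not reach only later rows make up. A row lasts 1/10 s, in which the tool goes at most 50 mm and 8.59 degrees, less where a joint would pass 70% of its speed; a pose out of reach is approached as far as the arm can. A call with a gripper value outside its range is refused whole. The fingers move at their own pace and stop on an object; "squeeze" is the grip in N (left out, the last holds). Time passes only in rows, so rows that repeat a pose let the fingers close. It gives the time, the measured TCP pose, the force, the opening and the grip force at its end, in the units of the state.
- ctrl.get_state(): the state, without advancing time (a new reading comes with each control period).
- ctrl.get_image(name): name is "scene" or "side" or "wrist"; returns a dict with "pixels" (420x560x3 uint8, red, green, blue), "camera_matrix" (3x3 intrinsics, pixels), "k1" (the pictures are not rectified: a ray, as slopes to the right and down, at radius r is drawn at 1 + k1 r^2 times it, then the intrinsics apply), "cam_to_world" (4x4, takes a point from camera to world coordinates); the wrist camera has in their place "T_tool_cam" (4x4, takes a point from camera to tool coordinates, whose origin is the TCP and whose axes are the flange's). Camera axes: x right, y down, z forward; pixel columns grow to the right and rows downward; lengths in m; the calibration is good to about 2 mm. A picture is of the moment at which its call begins: read the wrist's pose just before it. There is no depth.
- ctrl.close_job(): hands the job in; it is judged then, once.
The state is a dict: "time": time; "joint_positions": joint angles; "qd": joint speeds; "joint_torque": joint torques, N m; "position": TCP position; "tool_rot": TCP orientation; "ft_force": force on the tool from outside, world axes, zero at the start; "torque": the same for the moment, N m; "grip_width": opening from 0.0 (shut) to 1.0 (fully open); "grip_force": force on a finger pad.
Only numpy, scipy, OpenCV 4.12 (cv2) and the standard library are available. Lean on these libraries where they do the work, as an engineer would, in place of code of your own. Each camera call takes 0.05 s, during which the arm holds its last target. There are 200 camera calls.

## Working session

There is one attempt and no reset: what is moved stays moved. The work goes in short steps, Python scripts to look and compute and a tool call to move; the robot and the scene stay as the last step left them, time stands still between calls to the robot, and variables do not carry over. Pictures are saved under pics/ and viewed, at most 10 in all, crops included, and the job is handed in when it is done.

Besides the shell and the picture viewer there is one more tool, called after ">>>" by a JSON object that holds its "method" and its "body", one argument or row to a line. carry_out: Moves the arm, as the interface text tells. Its arguments: {"type":"object","properties":{"steps":{"type":"array","items":{"type":"array","items":{"type":"number"}}},"squeeze":{"type":"number"}},"required":["steps"]}

```bash
mkdir -p pics
cat > h.py <<'E'
import numpy as np, cv2
from bench import ctrl
from scipy.spatial.transform import Rotation as R
def snap(name,fn=None):
    s=ctrl.get_state(); im=ctrl.get_image(name)
    if name=="wrist":
        T=np.eye(4); T[:3,:3]=R.from_rotvec(s["tool_rot"]).as_matrix(); T[:3,3]=s["position"]
        im["cam_to_world"]=T@np.array(im["T_tool_cam"])
    if fn: cv2.imwrite("pics/"+fn,im["pixels"][:,:,::-1])
    return im
def rays(im,uv):
    uv=np.asarray(uv,float).reshape(-1,1,2)
    d=cv2.undistortPoints(uv,np.array(im["camera_matrix"]),np.array([im["k1"],0,0,0.]))[:,0]
    T=np.array(im["cam_to_world"]); v=np.c_[d,np.ones(len(d))]@T[:3,:3].T
    return T[:3,3],v/np.linalg.norm(v,axis=1)[:,None]
def plane(im,uv,z):
    o,v=rays(im,uv); return o+v*((z-o[2])/v[:,2])[:,None]
def tri(im1,u1,im2,u2):
    o1,a=rays(im1,u1);o2,b=rays(im2,u2);out=[]
    for x,y in zip(a,b):
        M=np.c_[x,-y]; t=np.linalg.lstsq(M,o2-o1,rcond=None)[0]
        p,q=o1+x*t[0],o2+y*t[1]; out.append(np.r_[(p+q)/2,np.linalg.norm(p-q)])
    return np.array(out)
E
python3 - <<'E'
from h import *
np.set_printoptions(precision=3,suppress=True)
for n in("scene","side","wrist"):
    im=snap(n,n+"0.png"); print(n,im["k1"],np.array(im["cam_to_world"])); print(im["camera_matrix"])
    np.save(n+"0.npy",im,allow_pickle=True)
print(ctrl.get_state())
E
```

```text
scene 0.014444828923829924 [[-0.859  0.347 -0.376  1.025]
 [ 0.512  0.553 -0.658  0.885]
 [-0.02  -0.758 -0.652  0.923]
 [ 0.     0.     0.     1.   ]]
[[494.289   0.    270.752]
 [  0.    494.289 204.63 ]
 [  0.      0.      1.   ]]
side -0.11547696589951521 [[ 0.98  -0.137  0.143  0.344]
 [-0.197 -0.623  0.757 -1.096]
 [-0.015 -0.77  -0.637  0.977]
 [ 0.     0.     0.     1.   ]]
[[538.211   0.    280.976]
 [  0.    538.211 212.276]
 [  0.      0.      1.   ]]
wrist -0.053365260522223186 [[ 0.45   0.858  0.248  0.224]
 [ 0.893 -0.432 -0.127  0.615]
 [-0.002  0.279 -0.96   0.384]
 [ 0.     0.     0.     1.   ]]
[[309.654   0.    283.868]
 [  0.    309.654 213.942]
 [  0.      0.      1.   ]]
{'time': 0.15, 'joint_positions': array([-1.091,  0.322, -0.07 ,  1.451,  0.023,  1.371, -0.057]), 'qd': array([-0.003, -0.002,  0.   , -0.004, -0.001, -0.002, -0.   ]), 'joint_torque': array([ -0.   , -49.18 ,  -0.405, -31.288,  -0.064,   0.041,   0.   ]), 'position': array([0.292, 0.58 , 0.222]), 'tool_rot': array([-0.725, -3.057,  0.002]), 'ft_force': array([0.265, 0.141, 0.142]), 'torque': array([ 0.028,  0.009, -0.05 ]), 'grip_force': 0.0, 'grip_width': 0.9985448516921231}
```

View pics/scene0.png

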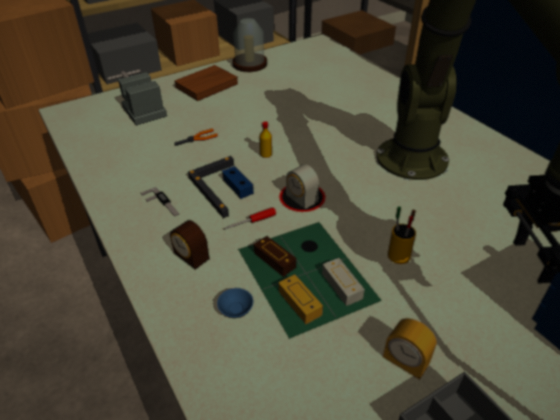

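View pics/side0.png

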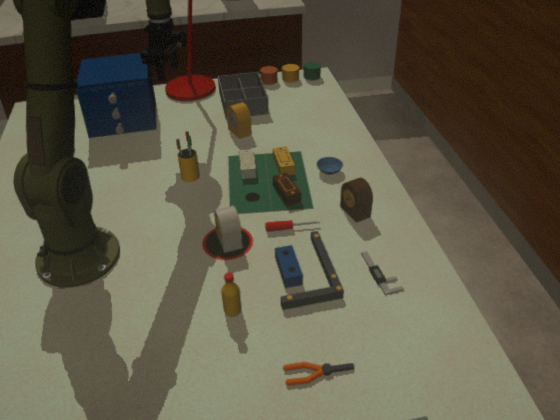

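The marble clock is on the round pad (scene (302,188), side (228,230)), and the blue spacer is in the fence (scene (238,181)). The marble base is on the mat (scene (343,281), side (247,165)), and the free stain is at scene (310,246), side (252,197).

Run:
```python
from h import *
np.set_printoptions(precision=4,suppress=True)
S=np.load("scene0.npy",allow_pickle=True).item(); D=np.load("side0.npy",allow_pickle=True).item()
# coarse: hand-picked block top centres & landmarks
names=["spacer","marble","brass","walnut","stain"]
u1=[(238,178),(343,277),(300,295),(275,252),(310,246)]; u2=[(289,261),(248,160),(284,157),(287,186),(252,197)]
for n,r in zip(names,tri(S,u1,D,u2)): print(n,r)
print("fence corner/ends z.028"); 
print(plane(D,[(342,290),(315,234),(283,300)],.028)); print(plane(S,[(190,177),(227,210),(233,158)],.028))
# mat
for n,im in(("scene",S),("side",D)):
    h=cv2.cvtColor(im["pixels"],cv2.COLOR_RGB2HSV)
    m=cv2.inRange(h,(60,80,20),(95,255,140)); m=cv2.morphologyEx(m,cv2.MORPH_OPEN,np.ones((3,3)))
    c=max(cv2.findContours(m,0,2)[0],key=cv2.contourArea); hull=cv2.convexHull(c)
    P=plane(im,hull[:,0].astype(float),0)[:,:2]
    b=cv2.minAreaRect((P*1000).astype(np.float32)); print(n,"mat",b,cv2.boxPoints(b).tolist())
    m=cv2.inRange(h,(100,110,30),(125,255,255))
    for c in cv2.findContours(m,0,2)[0]:
        if cv2.contourArea(c)>150: print("blue",cv2.minAreaRect(c))
```

```text
spacer [ 0.5348 -0.1655  0.0347  0.0047]
marble [0.5032 0.3013 0.0327 0.0046]
brass [0.6173 0.2927 0.0323 0.003 ]
walnut [0.5952 0.1451 0.0298 0.0043]
stain [0.492  0.1514 0.0012 0.002 ]
fence corner/ends z.028
[[ 0.6403 -0.2814  0.028 ]
 [ 0.6263 -0.076   0.028 ]
 [ 0.4981 -0.2822  0.028 ]]
[[ 0.6478 -0.254   0.028 ]
 [ 0.6218 -0.0618  0.028 ]
 [ 0.4941 -0.2718  0.028 ]]
scene mat ((552.3531494140625, 221.92678833007812), (294.9403381347656, 235.4852752685547), 84.00023651123047) [[419.84124755859375, 87.57138061523438], [654.0365600585938, 62.957427978515625], [684.8650512695312, 356.2821960449219], [450.66973876953125, 380.8961486816406]]
blue ((234.50003051757812, 302.0000305175781), (28.991374969482422, 30.405588150024414), 45.0)
blue ((238.6106414794922, 180.67910766601562), (34.54460906982422, 15.978629112243652), 53.530765533447266)
side mat ((486.0017395019531, 157.70220947265625), (142.58523559570312, 112.76969146728516), 84.04796600341797) [[422.5281066894531, 92.64080047607422], [534.6898803710938, 80.9470443725586], [549.475341796875, 222.76361083984375], [437.3135986328125, 234.45736694335938]]
blue ((288.1000061035156, 261.79998779296875), (31.93899917602539, 16.12761688232422), 71.56505584716797)
blue ((113.69230651855469, 94.03845977783203), (77.39766693115234, 73.30451965332031), 82.87498474121094)
```

>>> {"method": "carry_out", "body": {
  "steps": [
    [0, 0, -69, 22, -36, 3, 1],
    [0, 0, -69, 22, -36, 3, 1],
    [0, 0, -69, 22, -36, 3, 1],
    [0, 0, -69, 22, -36, 3, 1],
    [0, 0, -69, 22, -36, 3, 1],
    [0, 0, -69, 22, -36, 3, 1],
    [0, 0, -69, 22, -36, 3, 1],
    [0, 0, -69, 22, -36, 3, 1],
    [0, 0, -69, 22, -36, 3, 1],
    [0, 0, -69, 22, -36, 3, 1],
    [0, 0, -69, 22, -36, 3, 1],
    [0, 0, -69, 22, -36, 3, 1]
  ]
}}

```text
time: 1.35
position: [0.5109, 0.2225, 0.2522]
tool_rot: [-2.325, -2.111, 0.001]
ft_force: [0.1, 0.3, 0.1]
grip_width: 1.0
grip_force: 0.0
```

Run:
```python
from h import *
np.set_printoptions(precision=4,suppress=True)
im=snap("wrist","w1.png"); np.save("w1.npy",im,allow_pickle=True); s=ctrl.get_state()
print(s["time"],s["position"],s["tool_rot"],s["joint_positions"])
```

```text
1.4 [0.5109 0.2226 0.2522] [-2.3249 -2.1119  0.0007] [-0.7295  0.1084  0.2951  1.6513 -0.0325  1.3873 -0.5261]
```

View pics/w1.png

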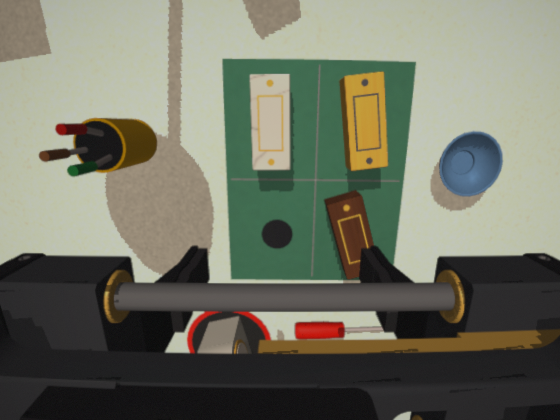

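Wrist view over the mat: marble top around (270,122), brass (365,120), walnut (350,235), free stain (277,233). The mat spans (222,58) to (415,62) at the top and down to (232,280).

>>> {"method": "carry_out", "body": {
  "steps": [
    [0, 0, 0, 4, -48, 0, 1],
    [0, 0, 0, 4, -48, 0, 1],
    [0, 0, 0, 4, -48, 0, 1],
    [0, 0, 0, 4, -48, 0, 1],
    [0, 0, 0, 4, -48, 0, 1],
    [0, 0, 0, 4, -48, 0, 1],
    [0, 0, 0, 4, -48, 0, 1],
    [0, 0, 0, 4, -48, 0, 1],
    [0, 0, 0, 4, -48, 0, 1],
    [0, 0, 0, 4, -48, 0, 1],
    [0, 0, 0, 4, -48, 0, 1],
    [0, 0, 0, 4, -48, 0, 1]
  ]
}}

```text
time: 2.6
position: [0.5523, -0.2583, 0.252]
tool_rot: [-2.328, -2.108, 0.0]
ft_force: [0.6, 1.1, -0.5]
grip_width: 0.995
grip_force: 0.0
```

Run:
```python
from h import *
np.set_printoptions(precision=4,suppress=True)
im=snap("wrist","w2.png"); np.save("w2.npy",im,allow_pickle=True); s=ctrl.get_state()
print(s["time"],s["position"],s["tool_rot"],s["joint_positions"])
```

```text
2.65 [ 0.5527 -0.2571  0.2521] [-2.3252 -2.1107 -0.0008] [-0.1753  0.2566  0.6888  1.5355 -0.1651  1.4095  0.4275]
```

View pics/w2.png

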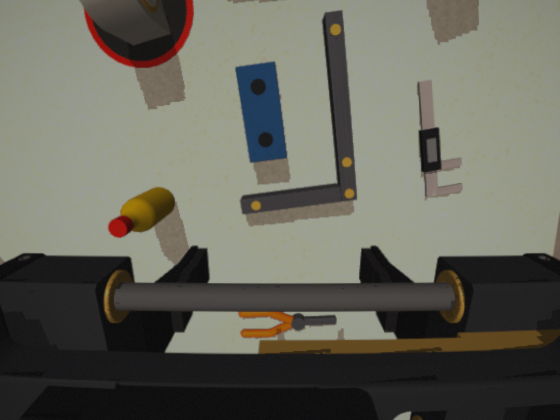

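Wrist view over the fence: spacer around (262,112) with dark dots (258,87) and (265,140). The long wall runs (333,15) to (350,195), the short wall (245,205) to (350,193), so the inner corner is near (340,183).

```bash
cat > seg.py <<'E'
from h import *
np.set_printoptions(precision=4,suppress=True)
def block(im,m,z):
    c=max(cv2.findContours(m,0,cv2.CHAIN_APPROX_NONE)[0],key=cv2.contourArea)
    P=plane(im,c[:,0].astype(float),z)[:,:2]*1000
    (x,y),(w,h),a=cv2.minAreaRect(P.astype(np.float32))
    if w>h: w,h=h,w; a+=90
    a=(a+90)%180-90   # yaw of block x (short side)
    return x,y,w,h,a,cv2.minAreaRect(c)[0]
def blue(im): return cv2.inRange(cv2.cvtColor(im["pixels"],cv2.COLOR_RGB2HSV),(100,120,40),(125,255,255))
E
python3 - <<'E'
from seg import *
W1=np.load("w1.npy",allow_pickle=True).item();W2=np.load("w2.npy",allow_pickle=True).item()
D=np.load("side0.npy",allow_pickle=True).item();S=np.load("scene0.npy",allow_pickle=True).item()
m=blue(W2);m[250:]=0; m=cv2.morphologyEx(m,cv2.MORPH_CLOSE,np.ones((15,15)))
b=block(W2,m,.036);print("spacer",b)
print(" tri", tri(W2,[b[5]],D,[(289,260)]),tri(W2,[b[5]],S,[(238,178)]))
h=cv2.cvtColor(W1["pixels"],cv2.COLOR_RGB2HSV)
print("marble col profile",W1["pixels"][150:200:3,270].tolist())
m=cv2.inRange(h,(0,0,120),(60,90,255));m[:65]=0;m[185:]=0;m[:,:235]=0;m[:,305:]=0
m=cv2.morphologyEx(m,cv2.MORPH_CLOSE,np.ones((9,9)))
b=block(W1,m,.036);print("marble",b," tri",tri(W1,[b[5]],D,[(248,160)]),tri(W1,[b[5]],S,[(343,277)]))
m=cv2.inRange(h,(15,120,90),(40,255,255));m[:60]=0;m[190:]=0;m[:,:335]=0;m[:,395:]=0
m=cv2.morphologyEx(m,cv2.MORPH_CLOSE,np.ones((9,9)));print("brass",block(W1,m,.036))
print("mat corners",plane(W1,[(222,58),(415,62),(232,279)],0)[:,:2],"stain",plane(W1,[(277,233)],0)[:,:2])
g=cv2.cvtColor(W2["pixels"],cv2.COLOR_RGB2GRAY)
for r in(60,100,150):print("row",r,g[r,318:360].tolist())
for c in(270,300):print("col",c,g[180:222,c].tolist())
E
```

```text
spacer (535.8680419921875, -166.72532653808594, 43.74091720581055, 107.44129180908203, 1.757991075515747, (261.8699035644531, 111.90461730957031))
 tri [[ 0.5368 -0.1653  0.0371  0.0009]] [[ 0.5347 -0.1645  0.0356  0.0035]]
marble col profile [[198, 160, 89], [197, 187, 167], [197, 188, 168], [195, 160, 92], [198, 154, 57], [197, 174, 132], [193, 188, 167], [51, 76, 59], [46, 74, 57], [47, 73, 56], [65, 75, 65], [45, 74, 57], [46, 75, 57], [47, 75, 57], [66, 109, 82], [66, 109, 82], [66, 110, 83]]
marble (502.2275085449219, 302.09185791015625, 45.909183502197266, 108.67088317871094, -5.36126708984375, (268.9999694824219, 121.49998474121094))  tri [[0.5036 0.3037 0.0301 0.0041]] [[0.5021 0.3037 0.0356 0.0008]]
brass (615.802978515625, 292.1560363769531, 46.77751922607422, 109.98738861083984, 1.4788432121276855, (366.39166259765625, 120.8739013671875))
mat corners [[0.4507 0.3859]
 [0.6888 0.3593]
 [0.4202 0.086 ]] stain [[0.4946 0.152 ]]
row 60 [154, 153, 153, 154, 153, 154, 153, 134, 59, 27, 29, 43, 59, 60, 60, 60, 60, 61, 59, 59, 59, 59, 58, 57, 58, 58, 60, 66, 104, 140, 153, 154, 154, 155, 155, 154, 154, 153, 154, 153, 153, 154]
row 100 [155, 156, 156, 155, 155, 154, 155, 153, 152, 154, 152, 120, 50, 25, 33, 54, 61, 60, 58, 58, 59, 60, 59, 57, 58, 59, 59, 57, 56, 57, 63, 97, 142, 154, 155, 156, 156, 155, 155, 156, 155, 155]
row 150 [155, 157, 157, 157, 157, 158, 158, 158, 156, 156, 157, 157, 157, 157, 158, 151, 91, 38, 26, 40, 58, 61, 58, 59, 59, 59, 59, 59, 59, 60, 62, 59, 59, 59, 62, 91, 150, 157, 157, 157, 157, 157]
col 270 [115, 115, 117, 138, 155, 158, 158, 158, 158, 158, 154, 118, 61, 42, 42, 50, 56, 61, 59, 59, 59, 58, 58, 59, 58, 58, 59, 59, 58, 59, 70, 95, 108, 107, 108, 109, 111, 112, 113, 113, 112, 110]
col 300 [157, 158, 158, 158, 157, 158, 155, 122, 67, 44, 42, 48, 55, 59, 60, 59, 58, 58, 59, 60, 60, 58, 59, 58, 58, 59, 70, 97, 111, 113, 113, 114, 113, 113, 114, 115, 116, 114, 117, 139, 155, 158]
```

Run:
```python
from seg import *
W2=np.load("w2.npy",allow_pickle=True).item()
print("cam",W2["cam_to_world"][:3,3])
for z,L,Sh in((.028,[(328.8,60),(332.7,100),(337.2,150)],[(270,194.8),(300,191.3)]),(0,[(325.6,60),(329.4,100),(333.9,150)],[(270,191.2),(300,187.2)])):
    L=plane(W2,L,z)[:,:2];Sh=plane(W2,Sh,z)[:,:2]
    dl=L[0]-L[2];ds=Sh[1]-Sh[0]
    t=np.linalg.solve(np.c_[dl,-ds],Sh[0]-L[2]);c=L[2]+t[0]*dl
    print(z,L,Sh,"corner",c,"yawL",np.degrees(np.arctan2(-dl[0],dl[1])),"yawS",np.degrees(np.arctan2(ds[1],ds[0])))
    a=np.radians(4.3);Rm=np.array([[np.cos(a),-np.sin(a)],[np.sin(a),np.cos(a)]])
    print("home",c+Rm@[-.023,.055])
```

```text
cam [ 0.561  -0.1819  0.4144]
0.028 [[ 0.6191 -0.1152]
 [ 0.6208 -0.1596]
 [ 0.6227 -0.2185]] [[ 0.5342 -0.2664]
 [ 0.5727 -0.2657]] corner [ 0.6244 -0.2647] yawL 2.016922621773625 yawS 1.0901680211232325
home [ 0.5973 -0.2116]
0 [[ 0.6194 -0.11  ]
 [ 0.6209 -0.1576]
 [ 0.6229 -0.2208]] [[ 0.5328 -0.2676]
 [ 0.574  -0.2661]] corner [ 0.6242 -0.2643] yawL 1.807118484449159 yawS 2.02413229416345
home [ 0.5972 -0.2112]
```

>>> {"method": "carry_out", "body": {
  "steps": [
    [0, 0, 7.5, -1.6, 9.3, 0, 1],
    [0, 0, 7.5, -1.6, 9.3, -5, 1],
    [0, 0, 7.5, -1.6, 9.3, -10, 1],
    [0, 0, 7.5, -1.6, 9.3, -14, 1],
    [0, 0, 7.5, -1.6, 9.3, -18, 1],
    [0, 0, 7.5, -1.6, 9.3, -21, 1],
    [0, 0, 7.5, -1.6, 9.3, -23, 1],
    [0, 0, 7.5, -1.6, 9.3, -24.5, 1],
    [0, 0, 7.5, -1.6, 9.3, -24.5, 1]
  ]
}}

```text
time: 3.55
position: [0.5349, -0.1638, 0.0058]
tool_rot: [-2.18, -2.257, 0.002]
ft_force: [-0.4, 0.5, 0.2]
grip_width: 1.0
grip_force: 0.0
```

>>> {"method": "carry_out", "body": {
  "steps": [
    [0, 0, 0, 0, 0, 0, 0.4],
    [0, 0, 0, 0, 0, 0, 0.3],
    [0, 0, 0, 0, 0, 0, 0.3],
    [0, 0, 0, 0, 0, 0, 0.3],
    [0, 0, 0, 0, 0, 0, 0.3],
    [0, 0, 0, 0, 0, 0, 0.3]
  ],
  "squeeze": 25
}}

```text
time: 4.15
position: [0.536, -0.1663, 0.0078]
tool_rot: [2.186, 2.256, 0.0]
ft_force: [-1.8, 0.2, 2.6]
grip_width: 0.543
grip_force: 1.0
```

>>> {"method": "carry_out", "body": {
  "steps": [
    [0, 0, 0, 0, 0, 0, 0.3],
    [0, 0, 0, 0, 0, 0, 0.3],
    [0, 0, 0, 0, 0, 0, 0.3],
    [0, 0, 0, 0, 0, 0.5, 0.3],
    [0, 0, 0, 0, 0, 3, 0.3],
    [0, 0, 0, 0, 0, 6, 0.3],
    [0, 0, 0, 0, 0, 6, 0.3]
  ]
}}

```text
time: 4.85
position: [0.5389, -0.1672, 0.0713]
tool_rot: [2.182, 2.252, 0.007]
ft_force: [1.3, -0.5, -1.3]
grip_width: 0.53
grip_force: 25.0
```

>>> {"method": "carry_out", "body": {
  "steps": [
    [0, 0, 0, 0, 0, 5, 0.3],
    [0, 0, -2, -0.5, 3, 8, 0.3],
    [0, 0, -8, -2, 8, 9, 0.3],
    [0, 0, -8, -3, 13, 9, 0.3],
    [0, 0, -8, -4, 18, 9, 0.3],
    [0, 0, -8, -4.2, 22, 9, 0.3],
    [0, 0, -8, -4.2, 26, 9, 0.3],
    [0, 0, -8, -4.2, 30, 9, 0.3],
    [0, 0, -8, -4.2, 32, 7, 0.3],
    [0, 0, -8, -4.2, 32, 4, 0.3],
    [0, 0, -8, -4.2, 32, 0, 0.3],
    [0, 0, -8, -4.2, 32, -3, 0.3]
  ]
}}

```text
time: 6.05
position: [0.4924, 0.1536, 0.0348]
tool_rot: [-2.337, -2.099, 0.004]
ft_force: [-0.1, -0.4, -0.8]
grip_width: 0.531
grip_force: 25.0
```

>>> {"method": "carry_out", "body": {
  "steps": [
    [0, 0, 0, 0, 0, -0.5, 0.3],
    [0, 0, 0, 0, 0, -1.5, 0.3],
    [0, 0, 0, 0, 0, -2.0, 0.3],
    [0, 0, 0, 0, 0, -2.4, 0.3],
    [0, 0, 0, 0, 0, -2.7, 0.3],
    [0, 0, 0, 0, 0, -2.7, 0.3]
  ]
}}

```text
time: 6.65
position: [0.4942, 0.1539, 0.0109]
tool_rot: [2.338, 2.098, 0.001]
ft_force: [0.1, -0.3, -1.9]
grip_width: 0.529
grip_force: 25.0
```

>>> {"method": "carry_out", "body": {
  "steps": [
    [0, 0, 0, 0, 0, -0.1, 0.3],
    [0, 0, 0, 0, 0, -0.2, 0.3],
    [0, 0, 0, 0, 0, -0.3, 0.3],
    [0, 0, 0, 0, 0, -0.3, 0.3],
    [0, 0, 0, 0, 0, -0.3, 0.3]
  ]
}}

```text
time: 7.15
position: [0.4942, 0.1538, 0.0077]
tool_rot: [2.338, 2.098, 0.001]
ft_force: [-0.1, -0.0, 0.4]
grip_width: 0.526
grip_force: 25.0
```

>>> {"method": "carry_out", "body": {
  "steps": [
    [0, 0, 0, 0, 0, 0, 0.66],
    [0, 0, 0, 0, 0, 0, 0.66],
    [0, 0, 0, 0, 0, 0, 0.66],
    [0, 0, 0, 0, 0, 2, 0.66],
    [0, 0, 0, 0, 0, 6, 0.66],
    [0, 0, 0, 0, 0, 11, 0.66],
    [0, 0, 0, 0.4, 5, 15, 1],
    [0, 0, 0.6, 0.8, 10, 15, 1],
    [0, 0, 0.6, 0.8, 14.8, 15, 1],
    [0, 0, 0.6, 0.8, 14.8, 15, 1]
  ]
}}

```text
time: 8.15
position: [0.5, 0.3098, 0.1581]
tool_rot: [-2.315, -2.119, -0.005]
ft_force: [-0.4, -0.0, -0.7]
grip_width: 0.933
grip_force: 0.0
```

Run:
```python
from seg import *
snap("scene","s3.png");im=snap("wrist","w3.png");np.save("w3.npy",im,allow_pickle=True)
s=ctrl.get_state();print(s["time"],s["position"],s["tool_rot"])
h=cv2.cvtColor(im["pixels"],cv2.COLOR_RGB2HSV)
n,l,st,c=cv2.connectedComponentsWithStats(cv2.inRange(h,(0,0,120),(60,90,255)));print([r.tolist() for r in st if 1500<r[4]<40000])
```

```text
8.25 [0.5009 0.3043 0.1571] [-2.3219 -2.1159  0.0009]
[[262, 154, 50, 114, 3265], [273, 184, 28, 61, 1654], [170, 311, 65, 43, 2042]]
```

View pics/w3.png

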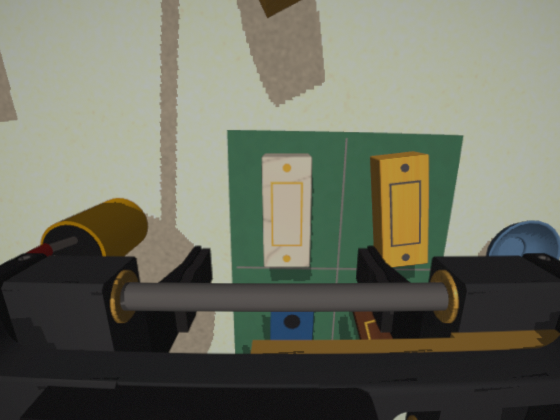

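The wrist view shows marble centred at (287,211) between the fingers (tips near columns 190 and 375). The tool cup is at left (100,235), and I check its clearance from the gripper body before descending.

Run:
```python
from seg import *
D=np.load("side0.npy",allow_pickle=True).item();S=np.load("scene0.npy",allow_pickle=True).item();W1=np.load("w1.npy",allow_pickle=True).item();W3=np.load("w3.npy",allow_pickle=True).item()
print("cup",tri(S,[(402,242)],D,[(189,165)]), plane(W1,[(155,145)],0), plane(W1,[(112,145)],.085),plane(W1,[(72,129),(80,170),(53,155)],.15))
h=cv2.cvtColor(W3["pixels"],cv2.COLOR_RGB2HSV)
m=cv2.inRange(h,(0,0,110),(60,90,255));m[:153]=0;m[270:]=0;m[:,:255]=0;m[:,318:]=0
m=cv2.morphologyEx(m,cv2.MORPH_CLOSE,np.ones((11,11)));b=block(W3,m,.036);print(b)
print("tri w1-w3",tri(W1,[(268.5,121.5)],W3,[b[5]]))
```

```text
cup [[0.3194 0.296  0.0461 0.0057]] [[0.3464 0.2904 0.    ]] [[0.3355 0.2972 0.085 ]] [[0.3399 0.3147 0.15  ]
 [0.3376 0.2798 0.15  ]
 [0.3164 0.2953 0.15  ]]
(502.89166259765625, 303.2943420410156, 46.24571228027344, 112.97806549072266, -5.227546691894531, (287.02325439453125, 209.6858367919922))
tri w1-w3 [[0.5023 0.3043 0.0285 0.0029]]
```

>>> {"method": "carry_out", "body": {
  "steps": [
    [0, 0, 0, 0, 0, -4, 1],
    [0, 0, 0, 0, 0, -8, 1],
    [0, 0, 0, 0, 0, -11, 1],
    [0, 0, 0, 0, 0, -13, 1],
    [0, 0, 0, 0, 0, -14.5, 1],
    [0, 0, 0, 0, 0, -15, 1],
    [0, 0, 0, 0, 0, -15, 1]
  ],
  "squeeze": 35
}}

```text
time: 8.95
position: [0.5022, 0.3007, 0.0074]
tool_rot: [2.328, 2.109, -0.001]
ft_force: [0.7, 0.3, 0.7]
grip_width: 0.998
grip_force: 0.0
```

>>> {"method": "carry_out", "body": {
  "steps": [
    [0, 0, 0, 0, 0, 0, 0.3],
    [0, 0, 0, 0, 0, 0, 0.3],
    [0, 0, 0, 0, 0, 0, 0.3],
    [0, 0, 0, 0, 0, 0, 0.3],
    [0, 0, 0, 0, 0, 0, 0.3],
    [0, 0, 0, 0, 0, 0, 0.3],
    [0, 0, 0, 0, 0, 0, 0.3],
    [0, 0, 0, 0, 0, 0, 0.3],
    [0, 0, 0, 0, 0, 0.5, 0.3],
    [0, 0, 0, 0, 0, 3, 0.3],
    [0, 0, 0, 0, 0, 6, 0.3],
    [0, 0, 0, 0, 0, 6, 0.3]
  ]
}}

```text
time: 10.15
position: [0.5046, 0.3032, 0.0715]
tool_rot: [2.327, 2.11, 0.011]
ft_force: [0.1, -0.2, -3.0]
grip_width: 0.526
grip_force: 35.0
```

>>> {"method": "carry_out", "body": {
  "steps": [
    [0, 0, 0, 0, 0, 5, 0.3],
    [0, 0, 0, 0.5, -3, 8, 0.3],
    [0, 0, 2, 1, -7, 10, 0.3],
    [0, 0, 4, 2, -11.5, 10, 0.3],
    [0, 0, 7.4, 3, -16, 10, 0.3],
    [0, 0, 7.4, 4, -20.5, 10, 0.3],
    [0, 0, 7.4, 5, -25, 10, 0.3],
    [0, 0, 7.4, 6, -29.5, 10, 0.3],
    [0, 0, 7.4, 6, -34, 10, 0.3],
    [0, 0, 7.4, 6, -38.5, 10, 0.3],
    [0, 0, 7.4, 6, -43, 10, 0.3],
    [0, 0, 7.4, 6, -46.5, 10, 0.3]
  ]
}}

```text
time: 11.35
position: [0.5605, -0.1666, 0.1663]
tool_rot: [-2.188, -2.253, 0.003]
ft_force: [0.3, 0.1, -3.1]
grip_width: 0.524
grip_force: 35.0
```

>>> {"method": "carry_out", "body": {
  "steps": [
    [0, 0, 0, 0, -2, 0, 0.3],
    [0, 0, 0, 0, -2.9, -3, 0.3],
    [0, 0, 0, 0, -2.9, -7, 0.3],
    [0, 0, 0, 0, -2.9, -10, 0.3],
    [0, 0, 0, 0, -2.9, -12.5, 0.3],
    [0, 0, 0, 0, -2.9, -14, 0.3],
    [0, 0, 0, 0, -2.9, -15, 0.3],
    [0, 0, 0, 0, -2.9, -15.5, 0.3],
    [0, 0, 0, 0, -2.9, -15.8, 0.3],
    [0, 0, 0, 0, -2.9, -15.9, 0.3],
    [0, 0, 0, 0, -2.9, -16, 0.3],
    [0, 0, 0, 0, -2.9, -16, 0.3]
  ]
}}

```text
time: 12.55
position: [0.5624, -0.1923, 0.0082]
tool_rot: [2.185, 2.256, 0.001]
ft_force: [0.3, 0.4, -2.2]
grip_width: 0.526
grip_force: 35.0
```

>>> {"method": "carry_out", "body": {
  "steps": [
    [0, 0, 0, 0, 0, -0.1, 0.3],
    [0, 0, 0, 0, 0, -0.1, 0.3],
    [0, 0, 0, 0, -0.5, -0.1, 0.3],
    [0, 0, 0, 0, -1.0, -0.1, 0.3],
    [0, 0, 0, 0.05, -1.4, -0.1, 0.3],
    [0, 0, 0, 0.05, -1.6, -0.1, 0.3],
    [0, 0, 0, 0.06, -1.7, -0.1, 0.3],
    [0, 0, 0, 0.06, -1.8, -0.1, 0.3],
    [0, 0, 0, 0.06, -1.8, -0.1, 0.3],
    [0, 0, 0, 0.06, -1.8, -0.1, 0.3]
  ]
}}

```text
time: 13.55
position: [0.5642, -0.208, 0.0077]
tool_rot: [-2.184, -2.258, -0.006]
ft_force: [0.4, 6.4, 6.2]
grip_width: 0.528
grip_force: 35.0
```

>>> {"method": "carry_out", "body": {
  "steps": [
    [0, 0, 0, 0, -0.1, 0, 0.3],
    [0, 0, 0, 0, -0.2, 0, 0.3],
    [0, 0, 0, 0, -0.3, 0, 0.3],
    [0, 0, 0, 0, -0.3, 0, 0.3],
    [0, 0, 0, 0, -0.3, 0, 0.3]
  ]
}}

```text
time: 14.05
position: [0.5644, -0.2111, 0.0077]
tool_rot: [2.184, 2.258, 0.006]
ft_force: [0.5, 5.6, 6.0]
grip_width: 0.527
grip_force: 35.0
```

>>> {"method": "carry_out", "body": {
  "steps": [
    [0, 0, 0, 0, -0.1, 0, 0.3],
    [0, 0, 0, 0, -0.2, 0, 0.3],
    [0, 0, 0, 0, -0.3, 0, 0.3],
    [0, 0, 0, 0, -0.3, 0, 0.3],
    [0, 0, 0, 0, -0.3, 0, 0.3]
  ]
}}

```text
time: 14.55
position: [0.5644, -0.2111, 0.0077]
tool_rot: [-2.181, -2.256, -0.009]
ft_force: [-0.9, 10.8, 8.8]
grip_width: 0.524
grip_force: 35.0
```

>>> {"method": "carry_out", "body": {
  "steps": [
    [0, 0, 0, 0, 0.4, 0, 0.3],
    [0, 0, 0, 0, 0.4, 0, 0.66],
    [0, 0, 0, 0, 0.4, 0, 0.66],
    [0, 0, 0, 0, 0.4, 0, 0.66],
    [0, 0, 0, 0, 0.4, 0, 0.66],
    [0, 0, 0, 0, 0.4, 2, 0.66],
    [0, 0, 0, 0, 0.4, 6, 0.66],
    [0, 0, 0, 0, 0.4, 11, 0.66],
    [0, 0, 0, 0, 0.4, 16, 0.66],
    [0, 0, 0, 0, 0.4, 16, 0.66]
  ]
}}

```text
time: 15.55
position: [0.5666, -0.2148, 0.1743]
tool_rot: [2.179, 2.247, 0.011]
ft_force: [0.3, -0.5, -0.8]
grip_width: 0.658
grip_force: 0.0
```

Run:
```python
from seg import *
im=snap("wrist","w4.png");np.save("w4.npy",im,allow_pickle=True)
s=ctrl.get_state();print(s["position"],s["joint_positions"])
D=np.load("side0.npy",allow_pickle=True).item();S=np.load("scene0.npy",allow_pickle=True).item()
print("oil",tri(S,[(265,124)],D,[(229,278)]),tri(S,[(266,148)],D,[(232,305)]))
```

```text
[ 0.5649 -0.2137  0.1707] [-0.2063  0.2782  0.6262  1.6683 -0.1724  1.2425  0.4872]
oil [[ 0.3793 -0.2681  0.1142  0.003 ]] [[ 0.3786 -0.2686  0.0245  0.0038]]
```

View pics/w4.png

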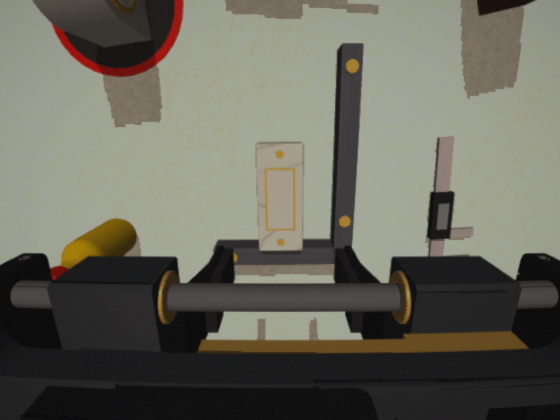

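The wrist view shows the marble base upright in the fence at (280,197), its lower end at the short wall (row ~250), with the long wall at columns 335-360 about 3 cm to its right. I release it and push it in +x with shut fingers turned 90°.

>>> {"method": "carry_out", "body": {
  "steps": [
    [0, 0, 8, -1, 0.1, 0, 0.3],
    [0, 0, 16, -3, 0.1, 0, 0],
    [0, 0, 24, -5, 0.1, 0, 0],
    [0, 0, 32, -5.3, 0.1, 0, 0],
    [0, 0, 40, -5.3, 0.1, 0, 0],
    [0, 0, 48, -5.3, 0.1, 0, 0],
    [0, 0, 56, -5.3, 0.1, 0, 0],
    [0, 0, 64, -5.3, 0.1, 0, 0],
    [0, 0, 72, -5.3, 0.1, 0, 0],
    [0, 0, 80, -5.3, 0.1, 0, 0],
    [0, 0, 88, -5.3, 0.1, 0, 0],
    [0, 0, 90, -5.3, 0.1, 0, 0]
  ]
}}

```text
time: 16.8
position: [0.5085, -0.2111, 0.1647]
tool_rot: [0.055, -3.138, -0.001]
ft_force: [-0.3, 1.0, -0.1]
grip_width: 0.003
grip_force: 0.0
```

>>> {"method": "carry_out", "body": {
  "steps": [
    [0, 0, 0, 0, 0, -4, 0],
    [0, 0, 0, 0, 0, -8, 0],
    [0, 0, 0, 0, 0, -11, 0],
    [0, 0, 0, 0, 0, -14, 0],
    [0, 0, 0, 0, 0, -15.3, 0],
    [0, 0, 0, 0, 0, -15.3, 0],
    [0, 0, 0, 0, 0, -15.3, 0]
  ]
}}

```text
time: 17.5
position: [0.5099, -0.2116, 0.014]
tool_rot: [-0.049, 3.141, -0.0]
ft_force: [0.8, -0.7, 0.2]
grip_width: 0.005
grip_force: 0.0
```

>>> {"method": "carry_out", "body": {
  "steps": [
    [0, 0, 0, 1, 0, 0, 0],
    [0, 0, 0, 1.6, 0, 0, 0],
    [0, 0, 0, 2.1, 0, 0, 0],
    [0, 0, 0, 2.6, 0.05, 0, 0],
    [0, 0, 0, 3.1, 0.05, 0, 0],
    [0, 0, 0, 3.6, 0.05, 0, 0],
    [0, 0, 0, 4.1, 0.1, 0, 0],
    [0, 0, 0, 4.5, 0.1, 0, 0],
    [0, 0, 0, 4.8, 0.1, 0, 0],
    [0, 0, 0, 5.0, 0.1, 0, 0],
    [0, 0, 0, 5.0, 0.1, 0, 0]
  ]
}}

```text
time: 18.6
position: [0.5599, -0.2103, 0.0136]
tool_rot: [-0.05, 3.141, -0.0]
ft_force: [-3.1, 1.2, 1.6]
grip_width: 0.003
grip_force: 1.1
```

>>> {"method": "carry_out", "body": {
  "steps": [
    [0, 0, 0, 0.1, 0, 0, 0],
    [0, 0, 0, 0.2, 0, 0, 0],
    [0, 0, 0, 0.3, 0, 0, 0],
    [0, 0, 0, 0.4, 0, 0, 0],
    [0, 0, 0, 0.4, 0, 0, 0]
  ]
}}

```text
time: 19.1
position: [0.5634, -0.2101, 0.0136]
tool_rot: [0.05, -3.141, -0.0]
ft_force: [-3.4, 0.9, 2.7]
grip_width: 0.005
grip_force: 2.2
```

>>> {"method": "carry_out", "body": {
  "steps": [
    [0, 0, 0, 0.1, 0, 0, 0],
    [0, 0, 0, 0.2, 0, 0, 0],
    [0, 0, 0, 0.3, 0, 0, 0],
    [0, 0, 0, 0.4, 0, 0, 0],
    [0, 0, 0, 0.4, 0, 0, 0]
  ]
}}

```text
time: 19.6
position: [0.5644, -0.2103, 0.0134]
tool_rot: [0.049, -3.135, -0.003]
ft_force: [-12.2, 1.7, 9.5]
grip_width: 0.006
grip_force: 6.0
```

>>> {"method": "carry_out", "body": {
  "steps": [
    [0, 0, 0, 0.1, 0, 0, 0],
    [0, 0, 0, 0.2, 0, 0, 0],
    [0, 0, 0, 0.2, 0, 0, 0],
    [0, 0, 0, 0.2, 0, 0, 0]
  ]
}}

```text
time: 20.0
position: [0.5644, -0.2103, 0.0134]
tool_rot: [0.048, -3.131, -0.005]
ft_force: [-16.7, 2.3, 14.1]
grip_width: 0.007
grip_force: 8.3
```

>>> {"method": "carry_out", "body": {
  "steps": [
    [0, 0, 0, -1, 0, 0, 0],
    [0, 0, 0, -2, 0, 0, 0],
    [0, 0, 0, -2, 0, 3, 0],
    [0, 0, 0, -2, 0, 6, 0],
    [0, 0, 0, 0, 3, 7, 0],
    [0, 0, 0, 2, 6.5, 7, 0],
    [0, 0, 0, 2.9, 9.2, 7, 0],
    [0, 0, 0, 2.9, 9.2, 5, 0],
    [0, 0, 0, 2.9, 9.2, 2, 0],
    [0, 0, 0, 2.9, 9.2, 0, 0],
    [0, 0, 0, 2.9, 9.2, 0, 0],
    [0, 0, 0, 2.9, 9.2, 0, 0]
  ]
}}

```text
time: 21.2
position: [0.5991, -0.1182, 0.0139]
tool_rot: [-0.05, 3.14, -0.0]
ft_force: [0.7, -0.5, -0.1]
grip_width: 0.004
grip_force: 0.0
```

>>> {"method": "carry_out", "body": {
  "steps": [
    [0, 0, 0, 0, -0.6, 0, 0],
    [0, 0, 0, 0, -1.1, 0, 0],
    [0, 0, 0, 0, -1.5, 0, 0],
    [0, 0, 0, 0, -1.8, 0, 0],
    [0, 0, 0, 0, -2.0, 0, 0],
    [0, 0, 0, 0, -2.2, 0, 0],
    [0, 0, 0, 0, -2.2, 0, 0],
    [0, 0, 0, 0, -2.2, 0, 0]
  ]
}}

```text
time: 22.0
position: [0.5986, -0.1401, 0.0135]
tool_rot: [0.05, -3.141, -0.0]
ft_force: [-0.5, -0.7, -0.1]
grip_width: 0.004
grip_force: 0.0
```

>>> {"method": "carry_out", "body": {
  "steps": [
    [0, 0, 0, 0, -0.1, 0, 0],
    [0, 0, 0, 0, -0.2, 0, 0],
    [0, 0, 0, 0, -0.3, 0, 0],
    [0, 0, 0, 0, -0.4, 0, 0],
    [0, 0, 0, 0, -0.4, 0, 0]
  ]
}}

```text
time: 22.5
position: [0.5985, -0.1445, 0.0136]
tool_rot: [-0.049, 3.141, -0.0]
ft_force: [-1.1, -0.9, -0.0]
grip_width: 0.005
grip_force: 0.0
```

>>> {"method": "carry_out", "body": {
  "steps": [
    [0, 0, 0, 0, -0.1, 0, 0],
    [0, 0, 0, 0, -0.2, 0, 0],
    [0, 0, 0, 0, -0.3, 0, 0],
    [0, 0, 0, 0, -0.3, 0, 0],
    [0, 0, 0, 0, -0.3, 0, 0]
  ]
}}

```text
time: 23.0
position: [0.5986, -0.1456, 0.0135]
tool_rot: [0.051, -3.141, -0.003]
ft_force: [-0.8, 5.9, 1.2]
grip_width: 0.007
grip_force: 2.7
```

>>> {"method": "carry_out", "body": {
  "steps": [
    [0, 0, 0, 0, -0.1, 0, 0],
    [0, 0, 0, 0, -0.2, 0, 0],
    [0, 0, 0, 0, -0.3, 0, 0],
    [0, 0, 0, 0, -0.4, 0, 0],
    [0, 0, 0, 0, -0.4, 0, 0]
  ]
}}

```text
time: 23.5
position: [0.5986, -0.1457, 0.0135]
tool_rot: [0.055, -3.14, -0.011]
ft_force: [-2.2, 11.1, 4.0]
grip_width: 0.005
grip_force: 6.1
```

>>> {"method": "carry_out", "body": {
  "steps": [
    [0, 0, 0, 0, 1.2, 0, 0],
    [0, 0, 0, 0, 1.5, 3, 0],
    [0, 0, 0, 0, 1.5, 7, 0],
    [0, 0, 0, -3, -1.5, 7, 0],
    [0, 0, 0, -5, -5.8, 7, 0],
    [0, 0, 0, -5, -5.8, 7, 0],
    [0, 0, 0, -5, -5.8, 4, 0],
    [0, 0, 0, -5, -5.8, 1, 0],
    [0, 0, 0, -5, -5.8, 0, 0],
    [0, 0, 0, -4.5, -5.8, 0, 0],
    [0, 0, 0, -4, -5.8, 0, 0],
    [0, 0, 0, -3.7, -5.8, 0, 0]
  ]
}}

```text
time: 24.7
position: [0.5637, -0.2098, 0.0153]
tool_rot: [-0.05, 3.138, -0.002]
ft_force: [0.1, -0.2, 0.4]
grip_width: 0.004
grip_force: 0.0
```

>>> {"method": "carry_out", "body": {
  "steps": [
    [0, 0, 0, 0.1, 0, 0, 0],
    [0, 0, 0, 0.2, 0, 0, 0],
    [0, 0, 0, 0.4, 0, 0, 0],
    [0, 0, 0, 0.6, 0, 0, 0],
    [0, 0, 0, 0.8, 0, 0, 0],
    [0, 0, 0, 0.8, 0, 0, 0]
  ]
}}

```text
time: 25.3
position: [0.5643, -0.2095, 0.0133]
tool_rot: [0.048, -3.131, -0.004]
ft_force: [-13.5, 1.3, 10.7]
grip_width: 0.003
grip_force: 6.5
```

Same stop as before, so it is flush. I back off, rise and look with a wrist view.

>>> {"method": "carry_out", "body": {
  "steps": [
    [0, 0, 0, -1.5, 0, 0, 0],
    [0, 0, 0, -3, 0, 0, 0],
    [0, 0, 0, -3, 0, 4, 0],
    [0, 0, 0, -3, 0, 9, 0],
    [0, 0, 0, -3, 0, 14, 0],
    [0, 0, 0, -3, 0, 19, 0],
    [0, 0, -8, -3, 0, 22, 0],
    [0, 0, -16, -3, 0, 22, 0],
    [0, 0, -24, -3, 0, 22, 0],
    [0, 0, -32, -3, 0, 22, 0],
    [0, 0, -40, -3, 0, 22, 0],
    [0, 0, -48, -3, 0, 22, 0]
  ]
}}

```text
time: 26.5
position: [0.5397, -0.2093, 0.2338]
tool_rot: [1.24, 2.886, 0.001]
ft_force: [-0.2, 0.3, -0.5]
grip_width: 0.007
grip_force: 0.0
```

>>> {"method": "carry_out", "body": {
  "steps": [
    [0, 0, -8, 1, -2, 0, 0],
    [0, 0, -16, 2, -4, 0, 0],
    [0, 0, -24, 4, -6, 0, 0],
    [0, 0, -32, 6, -6, 0, 0],
    [0, 0, -40, 6, -6, 0, 0],
    [0, 0, -42, 6, -6, 0, 0],
    [0, 0, -42, 6, -6, 0, 0],
    [0, 0, -42, 6, -6, 0, 0]
  ]
}}

```text
time: 27.3
position: [0.5996, -0.2692, 0.2336]
tool_rot: [2.185, 2.257, 0.0]
ft_force: [0.3, -0.2, 0.9]
grip_width: 0.005
grip_force: 0.0
```

Run:
```python
from seg import *
im=snap("wrist");np.save("w5.npy",im,allow_pickle=True);sc=snap("scene","s5.png");sd=snap("side","d5.png")
s=ctrl.get_state();print(s["time"],s["position"])
a=cv2.resize(im["pixels"][:280,140:500],None,fx=1.5,fy=1.5)[:,:,::-1]
b=cv2.resize(sd["pixels"][130:320,180:360],(398,420),interpolation=cv2.INTER_CUBIC)[:,:,::-1]
a=cv2.resize(a,(400,311)); o=np.zeros((420,798,3),np.uint8);o[:311,:400]=a;o[:,400:]=b;cv2.imwrite("pics/c5.png",o)
cv2.imwrite("pics/w5.png",im["pixels"][:,:,::-1])
```

```text
27.45 [ 0.5995 -0.2692  0.2338]
```

View pics/c5.png

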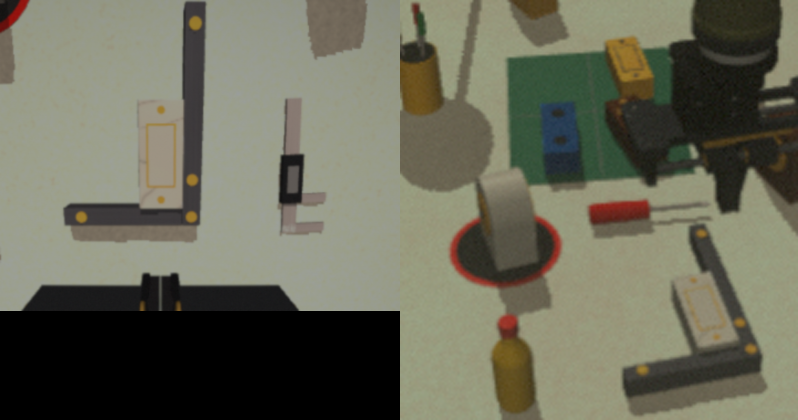

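The left crop shows the marble base in the corner (pixels (138–183,100–208)), its side on the long wall and end on the short wall. The right crop shows the spacer on the mat at (560,140). I check squareness numerically.

Run:
```python
from seg import *
im=np.load("w5.npy",allow_pickle=True).item(); p=im["pixels"].astype(int)
g=cv2.cvtColor(im["pixels"],cv2.COLOR_RGB2GRAY).astype(float)
# fence boundaries: half-level crossings. rows in long wall (right edge of marble), above block for the wall
for r in (20,60,110,130,150,170): print(r,g[r,260:325].astype(int).tolist())
for c in (215,240,275,290,300): print("c",c,g[170:210,c].astype(int).tolist())
```

```text
20 [150, 150, 150, 150, 151, 150, 151, 150, 150, 150, 150, 150, 150, 150, 150, 150, 150, 151, 151, 151, 150, 150, 151, 151, 150, 150, 150, 150, 150, 150, 150, 150, 150, 151, 150, 150, 151, 150, 150, 151, 151, 150, 150, 149, 138, 59, 38, 58, 61, 71, 98, 120, 121, 122, 123, 121, 121, 121, 121, 122, 120, 98, 66, 64, 87]
60 [153, 153, 153, 154, 153, 154, 154, 154, 154, 154, 153, 154, 153, 154, 154, 154, 154, 153, 154, 154, 153, 154, 154, 153, 153, 153, 153, 153, 154, 154, 153, 153, 153, 154, 154, 153, 153, 154, 153, 155, 154, 155, 154, 148, 83, 38, 55, 60, 62, 59, 62, 62, 61, 60, 60, 60, 61, 61, 59, 60, 59, 59, 61, 82, 126]
110 [156, 156, 155, 141, 131, 142, 148, 148, 149, 149, 148, 148, 147, 148, 147, 147, 147, 147, 147, 148, 147, 147, 148, 147, 148, 148, 148, 147, 147, 145, 143, 140, 141, 140, 139, 139, 142, 145, 146, 148, 148, 149, 148, 148, 136, 88, 61, 59, 59, 59, 58, 60, 59, 59, 58, 59, 60, 59, 57, 57, 58, 61, 84, 145, 156]
130 [157, 157, 158, 156, 146, 143, 146, 147, 147, 146, 146, 139, 132, 141, 147, 148, 148, 148, 148, 148, 147, 148, 147, 148, 147, 148, 148, 147, 148, 148, 148, 
[... 1034 characters left out ...]
7, 155, 132, 83, 48, 40, 45, 52, 59, 60, 58, 58, 58, 58, 59, 59, 59, 58, 59, 58, 57, 58, 68, 93, 107, 109, 110, 111, 110, 108]
c 275 [144, 138, 134, 135, 141, 146, 149, 150, 150, 151, 151, 151, 152, 151, 151, 153, 149, 119, 69, 45, 42, 42, 42, 52, 59, 60, 60, 58, 60, 58, 59, 63, 73, 101, 117, 117, 116, 115, 113, 114]
c 290 [150, 150, 150, 150, 150, 151, 149, 149, 149, 150, 150, 150, 151, 150, 150, 151, 149, 116, 63, 43, 43, 51, 58, 60, 60, 60, 59, 59, 58, 59, 60, 61, 73, 98, 114, 116, 116, 115, 113, 111]
c 300 [150, 149, 149, 149, 150, 149, 149, 149, 149, 149, 149, 149, 148, 148, 148, 145, 140, 109, 59, 43, 41, 45, 55, 59, 59, 59, 58, 59, 57, 58, 59, 62, 71, 97, 112, 115, 114, 113, 112, 111]
```

Run:
```python
from seg import *
W=np.load("w5.npy",allow_pickle=True).item()
print("block end", plane(W,[(275,187.4),(300,187.3)],.036)[:,:2])
print("wall short bottom z0",plane(W,[(215,183),(240,182.9)],0)[:,:2],"top z28",plane(W,[(215,187),(240,186.8)],.028)[:,:2])
print("block right z36",plane(W,[(304.9,110),(304.6,130),(304.2,150),(303.9,170)],.036)[:,:2])
print("wall long top",plane(W,[(305.8,60)],.028)[:,:2],"bottom",plane(W,[(304,60),(304.7,20)],0)[:,:2])
print("block left",plane(W,[(263.8,110),(264.3,150)],.036)[:,:2])
```

```text
block end [[ 0.5898 -0.2647]
 [ 0.6193 -0.2637]]
wall short bottom z0 [[ 0.5109 -0.2685]
 [ 0.5435 -0.2675]] top z28 [[ 0.517  -0.2681]
 [ 0.5473 -0.2669]]
block right z36 [[ 0.6208 -0.1763]
 [ 0.6215 -0.1979]
 [ 0.6222 -0.2201]
 [ 0.6229 -0.2431]]
wall long top [[ 0.6198 -0.1233]] bottom [[ 0.6194 -0.1181]
 [ 0.6182 -0.075 ]]
block left [[ 0.5753 -0.1777]
 [ 0.5765 -0.2216]]
```

```bash
python3 -c "
from bench import ctrl
print(ctrl.close_job())"
```

```text
the job is handed in; nothing more can be done
None
```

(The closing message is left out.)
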